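# Snap the bookcase lamp bar into its clips

## Task

Fit the longer of the two lamp bars to the wooden lamp rail on the desk: hold it level and lengthwise between the rail's two steel spring clips, light side up, and press it straight down with the gripper, without dropping it in, until both clips have snapped shut over its ends and it sits fully home on its two black rests. Then let go of it, and leave the shorter lamp bar where it lies.

Things in the scene. Friction and masses are not known exactly. Their poses are not given: they have to be found in the camera images.
- lamp_center (a point): Centre of the LONGER lamp bar, loose on the desk, light side up: aluminium, 200 mm long (its x axis), 26 x 26 mm square section (centre 13 mm above its underside), about 0.11 kg, white light strip on top (+z), grey end caps. Each end tapers over its last 12 mm as a cone, from 26 mm to a 6 mm wide tip. Either end may go to either clip.
- lamp_short_center (a point): Centre of the SHORTER lamp bar: same look and section, but only 140 mm long; too short for the rail. To be left alone.
- rail_seat (a point): Where the longer bar's centre lies when fully home on the lamp rail, 53 mm above the desk. The rail is fixed: a wooden board 270 mm long (its x axis) x 70 mm (y) x 18 mm thick. On it, two black rests (20 x 30 mm, tops 40 mm above the desk) at x = +-70 mm, with 22 mm free height under the bar between them for fingertips, and a spring clip at each end, facing each other.
- clip_a (a joint): Opening of the steel spring clip at the rail's +x end, rad: 0 shut (upright), positive leaning outwards, at most 0.45. 28 mm wide, hinged on the board 104 mm from the seat. Its inward nib (188 mm from the other clip's nib when shut) is 64 mm above the desk; a lip above it flares outwards to 112 mm from the seat, 84 mm above the desk.
- clip_b (a joint): The same clip at the rail's -x end. A bar pressed down spreads both clips with its tapered ends (each nib gives about 6 mm, 0.12 rad) and they spring back to 0 over them; pressing both in takes about 5 to 12 N downwards.
Mind the look-alikes: they are no part of the job. Leave any blue or pink look-alike of the part that bears lamp_center alone.

How it is judged:
On the way:
1. the gripper presses the longer bar between the clips: it touches the bar while a clip is spread by the bar's end (value of joint any of clip_a, clip_b above 0.04 rad and contact force between the fingers and lamp above 1 N and horizontal distance between lamp_center and rail_seat below 0.03 m).
At the end, for the whole second after the job is handed in: The longer bar rests on the rail, its centre within 12 mm sideways and 5 mm in height of its seat, along the rail within 10 degrees, light side up within 10 degrees, at rest, both clips shut over its ends (below 0.05 rad); the shorter bar is within 30 mm of where it was (horizontal distance between lamp_center and rail_seat below 0.012 m and z of lamp_center in the frame of rail_seat between -0.005 and 0.005 m and angle between the x axis of lamp_center and the x axis of rail_seat, either way round below 0.17 rad and angle between lamp_center's own z axis and vertical below 0.17 rad and value of joint each of clip_a, clip_b below 0.05 rad and linear speed of lamp below 0.02 m/s and distance of lamp_short_center from where it was at the start of the episode below 0.03 m); the robot touches nothing.
It fails at once if the shorter bar is moved more than 30 mm (distance of lamp_short_center from where it was at the start of the episode above 0.03 m).
It also fails if it takes over 38 s, if anything falls off the work surface, if the arm or the gripper's body presses on something with over 40 N, if the wrist force passes 120 N, or if a joint passes its speed limit or range.

## Robot

A 7-joint arm with a two-finger parallel gripper is mounted at the origin on the work surface. World frame = base frame: x ahead of the robot, y to its left, z up, the work surface at z = 0. Lengths are in m, angles in rad, forces in N, time in s.
With the tool pointing down it reaches from about 0.4 to 0.875 m from the base axis. Payload 19.3 kg.
Tool frame: the origin (TCP) lies at the very end of the fingers, on their centre line; the grasp point (between the pads) lies 19 mm behind it; z points along the fingers, y is the line along which they close (so a half turn about z gives the same grasp; the last joint's range is limited). The gripper opens to 85 mm and grips with 20 to 120 N. Pads are 22 mm wide; open, the fingers measure 114 mm over their backs; the gripper's body (76 mm by 85 mm) begins 54 mm behind the grasp point. The pads swing forward as they close: fully open they stand 13 mm farther back than shut.
Start: joints at [-1.402, 0.521, -0.036, 1.599, 0.021, 1.021, -0.113], TCP at [0.148, 0.607, 0.231] pointing down, gripper open.
Joint ranges: [-2.91, 2.91], [-0.3, 2.13], [-1.5, 1.42], [0.17, 2.43], [-1.26, 4.41], [0.16, 1.93], [-2.52, 2.52]. Speed limits (rad/s): [1.89, 1.89, 2.39, 2.39, 3.01, 3.01, 3.01].

## Interface

Orientations are given as [roll, pitch, yaw] about the fixed x, y, z axes, in that order (R = Rz(yaw) Ry(pitch) Rx(roll)).
In Python, from workcell import bot gives the robot as it stands.
- The arm moves only by the tool jog_arm, never from a script. Its argument "motion" is a list of rows, each a list of 5 numbers: the shift along the tool's x, y, z scaled (see below), then the turn about the tool's z scaled (see below), then the opening, from 0 (shut) to 1 (fully open). A call has 1 to 12 rows; each row shifts and turns the commanded pose from where the row before left it, along the tool's axes as they then stand; what a row does not reach is not made up. The controller multiplies each number of a shift by 30 mm and each number of a turn by 0.08 rad. A row lasts 1/10 s, in which the tool goes at most 50 mm and 8.59 degrees, less where a joint would pass 70% of its speed; a pose out of reach is approached as far as the arm can. A call with a number of a shift or a turn outside -1 to 1 is refused whole. A call with a gripper value outside its range is refused whole. The fingers move at their own pace and stop on an object; "newtons" is the grip in N (left out, the last holds). Time passes only in rows, so rows that do not move let the fingers close. It gives the time, the measured TCP pose, the force, the opening and the grip force at its end, in the units of the state.
- bot.observe(): the state, without advancing time (a new reading comes with each control period).
- bot.grab_frame(name): name is "scene" or "top" or "wrist"; returns a dict with "pixels" (384x512x3 uint8, red, green, blue), "fovy" (degrees; the focal length in pixels is half the picture's height over the tangent of half this angle, whatever the lens; pixels are square), "cx", "cy" (the principal point, pixels), "rvec" (rotation vector, rad) and "tvec" (3), from world to camera coordinates, as OpenCV has them; the wrist camera has in their place "mount" (4x4, takes a point from camera to tool coordinates, whose origin is the TCP and whose axes are the flange's). Camera axes: x right, y down, z forward; pixel columns grow to the right and rows downward; lengths in m; the calibration is good to about 2 mm. A picture is of the moment at which its call begins: read the wrist's pose just before it. There is no depth.
- bot.job_done(): hands the job in; it is judged then, once.
The state is a dict: "clock": time; "qpos": joint angles; "qd": joint speeds; "joint_efforts": joint torques, N m; "position": TCP position; "tool_rot": TCP orientation; "force": force on the tool from outside, world axes, zero at the start; "moment": the same for the moment, N m; "grip_width": finger opening in m; "finger_force": force on a finger pad.
Only numpy, scipy, OpenCV 4.12 (cv2) and the standard library are available. Lean on these libraries where they do the work, as an engineer would, in place of code of your own. Each camera call takes 0.05 s, during which the arm holds its last target. There are 200 camera calls.

## Working session

There is one attempt and no reset: what is moved stays moved. The work goes in short steps, Python scripts to look and compute and a tool call to move; the robot and the scene stay as the last step left them, time stands still between calls to the robot, and variables do not carry over. Pictures are saved under pics/ and viewed, at most 10 in all, crops included, and the job is handed in when it is done.

Besides the shell and the picture viewer there is one more tool, called after ">>>" as name([rows], argument=value, ...), one row to a line, values as JSON. jog_arm: Moves the arm, as the interface text tells. Shifts and turns lie within -1 to 1; 1 stands for 30 mm of shift or 0.08 rad of turn. Its arguments: {"type":"object","properties":{"motion":{"type":"array","items":{"type":"array","items":{"type":"number"}}},"newtons":{"type":"number"}},"required":["motion"]}

```bash
mkdir -p pics
cat > h.py <<'E'
import numpy as np, cv2
from workcell import bot
def grab(n,save=None):
    s=bot.observe(); f=bot.grab_frame(n); f['s']=s
    if save: cv2.imwrite(f'pics/{save}.png',f['pixels'][:,:,::-1])
    return f
def Rrpy(r):
    from scipy.spatial.transform import Rotation as R
    return R.from_euler('xyz',r).as_matrix()
def ray(f,uv):
    fl=f['pixels'].shape[0]/2/np.tan(np.radians(f['fovy'])/2)
    d=np.array([(uv[0]-f['cx'])/fl,(uv[1]-f['cy'])/fl,1.])
    if 'mount' in f:
        M=np.array(f['mount']); T=np.eye(4); T[:3,:3]=Rrpy(f['s']['tool_rot']); T[:3,3]=f['s']['position']
        A=T@M; return A[:3,3],A[:3,:3]@d
    R=cv2.Rodrigues(np.array(f['rvec'],float))[0]; t=np.array(f['tvec'],float).ravel()
    return -R.T@t,R.T@d
def onz(f,uv,z):
    o,d=ray(f,uv); return o+d*(z-o[2])/d[2]
E
python3 - <<'E'
from h import *
fs=[grab(n) for n in('scene','top','wrist')]
cv2.imwrite('pics/a.png',np.vstack([f['pixels'][:,:,::-1] for f in fs[:1]]))
cv2.imwrite('pics/b.png',fs[1]['pixels'][:,:,::-1])
s=bot.observe();print(s)
for f in fs: print({k:v for k,v in f.items() if k not in('pixels','s')})
E
```

```text
{'clock': 0.15, 'qpos': array([-1.40219763,  0.52184649, -0.03630897,  1.59984027,  0.02119111,
        1.02108731, -0.11277046]), 'qd': array([-0.00216952, -0.00151412, -0.00074611, -0.00280291,  0.00098856,
        0.00057205, -0.00041056]), 'joint_efforts': array([ 1.12505943e-03, -9.27372193e+01,  1.98025636e+00, -3.70051682e+01,
        1.79826433e-02,  6.31161238e-03,  5.18520480e-06]), 'position': array([0.14781522, 0.60703228, 0.2308904 ]), 'tool_rot': array([-3.14079758e+00,  5.34129073e-05,  2.90278988e+00]), 'force': array([0.11465138, 0.59786589, 0.57616542]), 'moment': array([-0.03839846,  0.01488755,  0.00010084]), 'finger_force': 0.0, 'grip_width': 0.08537709051578997}
{'fovy': 49.440195405216095, 'cx': 257.066392744293, 'cy': 190.92338589943333, 'rvec': array([ 1.80379452,  1.20671186, -0.66702985]), 'tvec': array([-0.15163916, -0.17401133,  1.38403297])}
{'fovy': 56.16777385639276, 'cx': 256.5735539326598, 'cy': 191.34718974699774, 'rvec': array([ 2.1650935 , -2.10000177,  0.22100393]), 'tvec': array([-0.05627777,  0.51368077,  0.94925322])}
{'fovy': 60.98832885108061, 'cx': 258.06766969598846, 'cy': 186.30823326723598, 'mount': array([[ 5.35375691e-04, -9.64867330e-01, -2.62737033e-01,
         6.58846274e-02],
       [ 9.99999856e-01,  5.04386179e-04,  1.85393992e-04,
        -1.86873608e-04],
       [-4.63596783e-05, -2.62737094e-01,  9.64867461e-01,
        -1.42224408e-01],
       [ 0.00000000e+00,  0.00000000e+00,  0.00000000e+00,
         1.00000000e+00]])}
```

View pics/b.png

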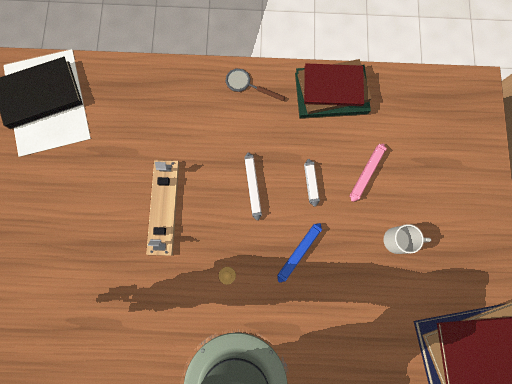

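View pics/a.png

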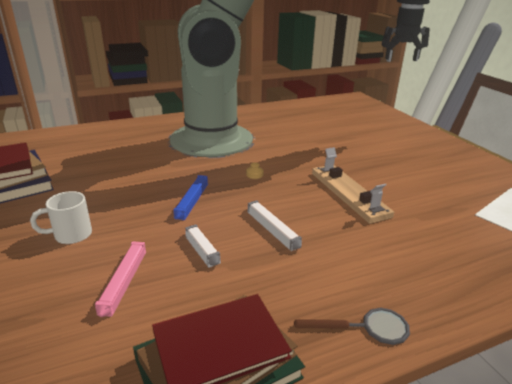

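Candidates in the top view: the longer bar at (254,186), the shorter bar at (312,183), the blue look-alike at (300,253) and the pink one at (369,173). I choose the white bar at (254,186), which is clearly longer. The rail is at (164,208), with clips at (165,165) and (157,244).

Run:
```python
from h import *
f=grab('top'); im=f['pixels']
hsv=cv2.cvtColor(im,cv2.COLOR_RGB2HSV)
m=((hsv[...,1]<60)&(hsv[...,2]>90)).astype(np.uint8)
def blob(mask,x0,x1,y0,y1,z,name):
    k=np.zeros_like(mask);k[y0:y1,x0:x1]=mask[y0:y1,x0:x1]
    c=max(cv2.findContours(k,0,1)[0],key=cv2.contourArea)
    b=cv2.boxPoints(cv2.minAreaRect(c)); P=np.array([onz(f,p,z)[:2] for p in b]); 
    e=[P[1]-P[0],P[2]-P[1]]; l=[np.linalg.norm(v) for v in e]; v=e[int(np.argmax(l))]
    print(name,b.mean(0),P.mean(0).round(4),np.round(l,4),'yaw',np.degrees(np.arctan2(v[1],v[0])).round(2))
blob(m,230,275,140,230,.02,'long'); blob(m,295,330,150,215,.02,'short')
w=((hsv[...,0]>10)&(hsv[...,0]<30)&(hsv[...,2]>150)&(hsv[...,1]<150)).astype(np.uint8)
w=cv2.morphologyEx(w,cv2.MORPH_CLOSE,np.ones((15,15)))
blob(w,130,195,150,265,.018,'rail')
k=((hsv[...,2]<50)).astype(np.uint8)
for r in((150,175,170,195),(145,172,222,238)):
    blob(k,*r,.04,'rest')
crop=np.hstack([cv2.resize(im[145:270,130:340],None,fx=3.6,fy=3.6,interpolation=cv2.INTER_CUBIC)])
cv2.imwrite('pics/c.png',crop[:,:,::-1])
```

```text
long [252.64296 185.91135] [ 0.5376 -0.0291] [0.0271 0.1949] yaw -170.69
short [311.24463 182.11447] [ 0.5535 -0.1975] [0.0302 0.1369] yaw -171.65
rail [162. 207.] [0.4721 0.2243] [0.1848 0.3254] yaw -176.54
rest [163.5 181. ] [0.5377 0.2202] [0.0306 0.0172] yaw -88.08
rest [159.5 231. ] [0.3983 0.2205] [0.0298 0.0163] yaw -88.26
```

View pics/c.png

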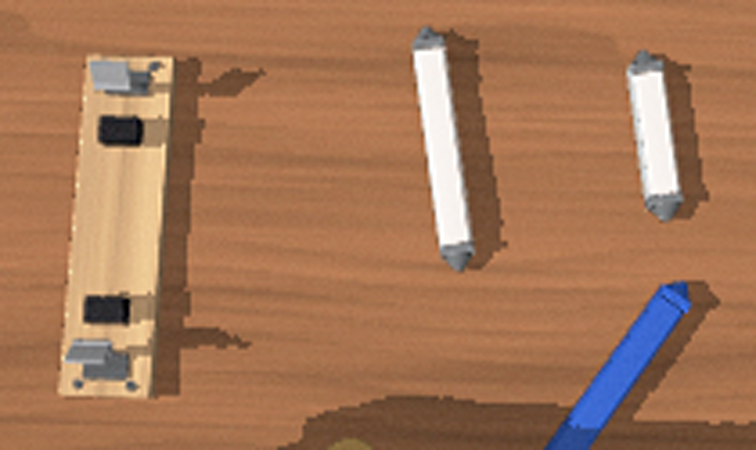

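The crop confirms the choice. The white bar on the left, about 195 mm long by this measurement, is the long one. The rail lies nearly parallel to world x. I'll move over the rail first and take a wrist view.

>>> jog_arm([
  [-0.5,-0.35,0,0,1],
  [-0.95,-0.7,0,0,1],
  [-0.95,-0.7,0,0,1],
  [-0.95,-0.7,0,0,1],
  [-0.95,-0.7,0,0,1],
  [-0.95,-0.7,0,0,1],
  [-0.95,-0.7,0,0,1],
  [-0.95,-0.7,0,0,1],
  [-0.95,-0.7,0,0,1],
  [-0.95,-0.7,0,0,1],
  [-0.95,-0.7,0,0,1],
  [-0.95,-0.7,0,0,1],
])

```text
clock: 1.4
position: [0.4107, 0.2929, 0.2314]
tool_rot: [3.142, 0.0, 2.902]
force: [0.5, 0.3, -0.4]
grip_width: 0.0853
finger_force: 0.0
```

>>> jog_arm([
  [-0.95,-0.7,0,0,1],
  [-0.95,-0.7,0,0,1],
  [-0.5,-0.5,0,0,1],
  [0,0,0,-0.9,1],
  [0,0,0,-0.9,1],
  [0,0,0,-0.9,1],
  [0,0,0,-0.7,1],
  [0,0,0,0,1],
  [0,0,0,0,1],
], newtons=100)

```text
clock: 2.3
position: [0.4664, 0.2219, 0.2313]
tool_rot: [-3.141, -0.0, -3.111]
force: [-0.5, -0.3, 0.2]
grip_width: 0.085
finger_force: 0.0
```

Run:
```python
from h import *
f=grab('wrist','w1'); s=f['s'];print(s['clock'],s['position'],s['tool_rot'],s['force'])
```

```text
2.3 [0.46635893 0.2219497  0.23131187] [-3.14147572e+00 -1.18979563e-05 -3.11068668e+00] [-0.49678725 -0.27296735  0.1868855 ]
```

View pics/w1.png

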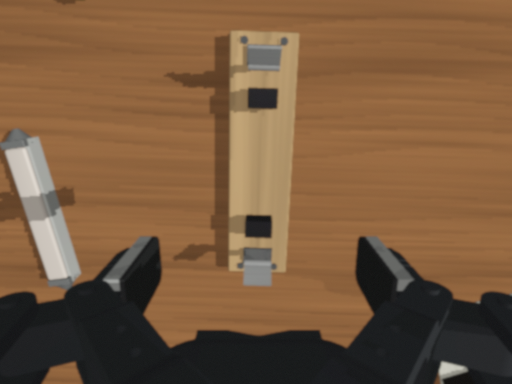

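The wrist view shows the whole rail: rests at (263,98) and (258,226), clips at (264,55) and (257,268). The long bar is on the left, with its end at (15,137).

Run:
```python
from h import *
f=grab('wrist'); im=f['pixels']; hsv=cv2.cvtColor(im,cv2.COLOR_RGB2HSV)
k=(hsv[...,2]<60).astype(np.uint8)
R=[]
for (x0,x1,y0,y1) in((240,285,82,115),(240,280,205,240)):
    q=np.zeros_like(k); q[y0:y1,x0:x1]=k[y0:y1,x0:x1]
    c=max(cv2.findContours(q,0,1)[0],key=cv2.contourArea); r=cv2.minAreaRect(c)
    x,y,w,h=cv2.boundingRect(c); print(r,(x,y,w,h))
    R.append([onz(f,(u,v),.04) for u,v in ((x-.5,y-.5),(x+w-.5,y-.5),(x+w-.5,y+h-.5),(x-.5,y+h-.5))]); print(np.round(R[-1],4)[:,:2])
A=[np.mean(r,0) for r in R]; d=A[0]-A[1]
print('rest mid',(A[0]+A[1])/2,'yaw',np.degrees(np.arctan2(d[1],d[0])),np.linalg.norm(d))
w=((hsv[...,0]>10)&(hsv[...,0]<25)&(hsv[...,2]>145)&(hsv[...,1]<160)).astype(np.uint8)
# board edges per row -> line fit
L=[];Rr=[]
for v in list(range(120,200,4)):
    u=np.where(w[v,215:310])[0]+215
    L.append(onz(f,(u.min()-.5,v),.018)[:2]);Rr.append(onz(f,(u.max()+.5,v),.018)[:2])
for E in(L,Rr):
    E=np.array(E);p=np.polyfit(E[:,0],E[:,1],1);print('edge yaw',np.degrees(np.arctan(p[0])),'y at .468',np.polyval(p,.468))
for u in (250,280):
    v=np.where(w[:300,u])[0]; print(u,v.min(),v.max(),onz(f,(u,v.min()-.5),.018),onz(f,(u,v.max()+.5),.018))
```

```text
((262.0, 98.0), (18.0, 26.0), 90.0) (249, 89, 27, 19)
[[0.3922 0.2101]
 [0.3913 0.2365]
 [0.4094 0.2373]
 [0.4103 0.2105]]
((258.0, 226.0), (20.0, 24.0), 90.0) (246, 216, 25, 21)
[[0.5245 0.21  ]
 [0.5236 0.2371]
 [0.5483 0.2382]
 [0.5492 0.2105]]
rest mid [0.46860134 0.22377146 0.04      ] yaw -179.86134763737795 0.13558454804638484
edge yaw -0.5847570357135291 y at .468 0.18970521471214988
edge yaw -0.8873287787848089 y at .468 0.2767205068978065
250 7 299 [0.31440639 0.20906166 0.018     ] [0.64384953 0.21733559 0.018     ]
280 27 299 [0.33142432 0.23941081 0.018     ] [0.64266933 0.25476234 0.018     ]
```

>>> jog_arm([
  [-0.2,-0.8,0,0,1],
  [-0.24,-0.96,0,0,1],
  [-0.24,-0.96,0,0,1],
  [-0.24,-0.96,0,0,1],
  [-0.24,-0.96,0,0,1],
  [-0.24,-0.96,0,0,1],
  [-0.24,-0.96,0,0,1],
  [-0.24,-0.96,0,0,1],
  [-0.23,-0.92,0,0,1],
  [0,0,0,-0.84,1],
  [0,0,0,-0.8,1],
  [0,0,0,0,1],
])

```text
clock: 3.6
position: [0.5379, -0.0287, 0.2312]
tool_rot: [3.142, -0.0, -2.977]
force: [0.4, -0.5, -0.7]
grip_width: 0.0851
finger_force: 0.0
```

Run:
```python
from h import *
f=grab('wrist','w2'); s=f['s'];print(s['clock'],s['position'],s['tool_rot'],s['force'])
im=f['pixels'];hsv=cv2.cvtColor(im,cv2.COLOR_RGB2HSV)
m=((hsv[...,1]<70)&(hsv[...,2]>80)).astype(np.uint8); m[:, :160]=0; m[:,350:]=0; m[320:]=0
for c in cv2.findContours(m,0,1)[0]:
    if cv2.contourArea(c)<200: continue
    P=np.array([onz(f,p[0],.022)[:2] for p in c],np.float32); (cc,l,a)=cv2.minAreaRect(P)
    print(cv2.boundingRect(c),cc,l,a)
# rail board from first wrist view: eye-read corners
s1=dict(position=[.46636,.22195,.23131],tool_rot=[-3.14148,0,-3.11069]); g=dict(f); g['s']=s1
C=np.array([onz(g,p,.018)[:2] for p in((231,31),(298,33),(286,272),(229,270))]);print(C.round(4),C.mean(0))
print('rail yaw',np.degrees(np.arctan2(*(C[2]+C[3]-C[0]-C[1])[::-1])))
```

```text
3.6 [ 0.53794684 -0.02866302  0.23122186] [ 3.14152475e+00 -1.86463439e-04 -2.97712239e+00] [ 0.4158672  -0.51950633 -0.66833912]
(245, 66, 27, 177) (0.5381336212158203, -0.02859852835536003) (0.1942286640405655, 0.02721431292593479) 9.711893081665039
[[0.3371 0.1905]
 [0.3368 0.2576]
 [0.6042 0.26  ]
 [0.6036 0.1906]] [0.47042789 0.22465737]
rail yaw 0.27217117589422446
```

View pics/w2.png

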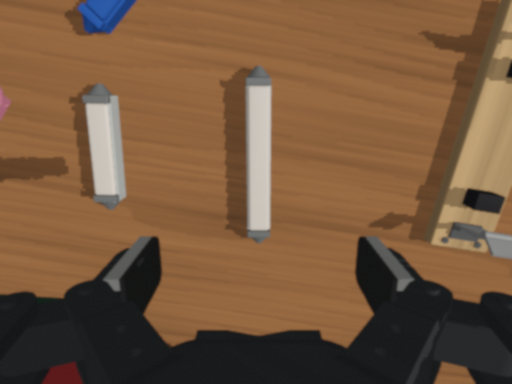

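The wrist view shows the long bar centred between the fingers at (258,155) and aligned with them. The short bar is well clear, at (105,145). Next I descend and grip.

>>> jog_arm([
  [0,0,0.8,0,1],
  [0,0,1,0,1],
  [0,0,1,0,1],
  [0,0,1,0,1],
  [0,0,1,0,1],
  [0,0,1,0,1],
  [0,0,0.7,0,1],
  [0,0,0.5,0,1],
  [0,0,0.3,0,1],
  [0,0,0.2,0,1],
  [0,0,0,0,1],
])

```text
clock: 4.75
position: [0.5381, -0.0285, 0.0062]
tool_rot: [-3.142, -0.0, -2.978]
force: [-0.2, -0.4, 0.1]
grip_width: 0.0854
finger_force: 0.0
```

>>> jog_arm([
  [0,0,0,0,0.5],
  [0,0,0,0,0.2],
  [0,0,0,0,0],
  [0,0,0,0,0],
  [0,0,0,0,0],
  [0,0,0,0,0],
  [0,0,0,0,0],
  [0,0,0,0,0],
], newtons=100)

```text
clock: 5.55
position: [0.5382, -0.0285, 0.007]
tool_rot: [-3.142, 0.001, -2.977]
force: [-2.8, 0.1, 14.1]
grip_width: 0.0241
finger_force: 99.7
```

The bar is gripped. I'll lift and move to the rail.

>>> jog_arm([
  [0,0,-0.3,0,0],
  [0,0,-0.7,0,0],
  [0,0,-1,0,0],
  [0,0,-1,0,0],
  [0,0,-1,0,0],
  [0,0,-1,0,0],
  [0,0,-0.5,0,0],
  [0,0,0,0.6,0],
  [0,0,0,0.7,0],
  [0,0,0,0.7,0],
  [0,0,0,0,0],
])

```text
clock: 6.65
position: [0.5379, -0.0284, 0.1717]
tool_rot: [-3.142, 0.0, -3.138]
force: [-0.1, 1.3, -1.3]
grip_width: 0.0237
finger_force: 98.3
```

Run:
```python
from h import *
f=grab('wrist','w3'); s=f['s'];print(s['clock'],s['position'],s['tool_rot'],s['force'],s['moment'],s['grip_width'])
psi=s['tool_rot'][2]; d=np.array([.469,.2235])-s['position'][:2]
print('units x,y',(d@[np.cos(psi),np.sin(psi)])/.03,(d@[np.sin(psi),-np.cos(psi)])/.03)
```

```text
6.65 [ 0.53789542 -0.02844144  0.1717069 ] [-3.14151425e+00  1.35007063e-04 -3.13821552e+00] [-0.05495584  1.29513964 -1.34884435] [ 0.00510316 -0.02055383 -0.01498415] 0.023694558692673676
units x,y 2.26813969228326 8.405755882593567
```

View pics/w3.png

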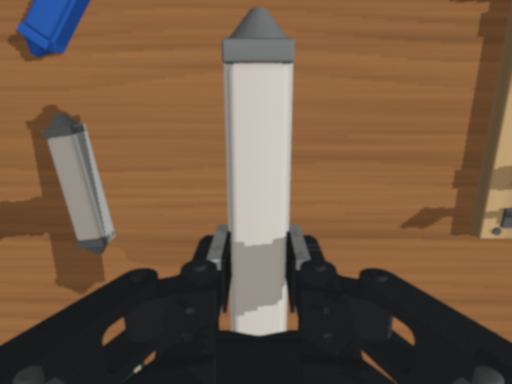

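The wrist view shows the bar held straight, light side up, with its tip at (258,8). The short bar is undisturbed at (82,185). Next I move over the rail.

>>> jog_arm([
  [0.15,0.5,0,0,0],
  [0.24,0.9,0,0,0],
  [0.24,0.9,0,0,0],
  [0.24,0.9,0,0,0],
  [0.24,0.9,0,0,0],
  [0.24,0.9,0,0,0],
  [0.24,0.9,0,0,0],
  [0.24,0.9,0,0,0],
  [0.24,0.9,0,0,0],
  [0.2,0.7,0,0,0],
  [0,0,0,0,0],
  [0,0,0,0,0],
])

```text
clock: 7.9
position: [0.4683, 0.2237, 0.1713]
tool_rot: [-3.141, -0.0, -3.135]
force: [0.6, -0.4, -1.0]
grip_width: 0.024
finger_force: 98.4
```

>>> jog_arm([
  [0,0,0.7,0,0],
  [0,0,0.8,0,0],
  [0,0,0.5,0,0],
  [0,0,0,0,0],
  [0,0,0,0,0],
])

```text
clock: 8.4
position: [0.4691, 0.2226, 0.1117]
tool_rot: [-3.141, -0.0, -3.138]
force: [-0.1, 0.4, -0.7]
grip_width: 0.0241
finger_force: 98.4
```

Run:
```python
from h import *
f=grab('wrist'); s=f['s'];print(s['clock'],s['position'],s['tool_rot'],s['force'])
g=grab('scene')
a=g['pixels'][110:240,270:430]; b=f['pixels'][:300,130:390]
im=np.hstack([cv2.resize(a,(460,374),interpolation=cv2.INTER_CUBIC),cv2.resize(b,(324,374),interpolation=cv2.INTER_CUBIC)])
cv2.imwrite('pics/d.png',im[:,:,::-1])
```

```text
8.4 [0.46908573 0.22263591 0.1117203 ] [-3.14133483e+00 -9.83610174e-06 -3.13789741e+00] [-0.14730211  0.38711659 -0.73489161]
```

View pics/d.png

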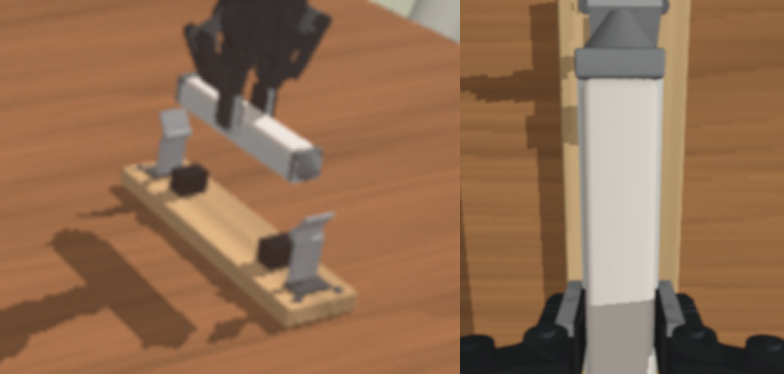

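The scene view shows the bar level above the rail and between the clips. The wrist view puts the rail about 2 mm towards +y. I'll correct that, then press down slowly.

>>> jog_arm([
  [-0.03,0.06,0.3,0,0],
  [0,0,0.5,0,0],
  [0,0,0.3,0,0],
  [0,0,0.1,0,0],
  [0,0,0.1,0,0],
  [0,0,0.1,0,0],
  [0,0,0.1,0,0],
  [0,0,0.1,0,0],
])

```text
clock: 9.3
position: [0.4704, 0.2253, 0.0638]
tool_rot: [3.141, 0.001, -3.137]
force: [0.0, -0.6, 5.2]
grip_width: 0.0239
finger_force: 98.9
```

>>> jog_arm([
  [0,0,0.1,0,0],
  [0,0,0.1,0,0],
  [0,0,0.1,0,0],
  [0,0,0.1,0,0],
])

```text
clock: 9.7
position: [0.4696, 0.2249, 0.051]
tool_rot: [-3.141, -0.0, -3.137]
force: [-0.8, 0.7, -1.1]
grip_width: 0.0237
finger_force: 98.9
```

>>> jog_arm([
  [0,0,0.06,0,0],
  [0,0,0.06,0,0],
  [0,0,0.06,0,0],
  [0,0,0,0,0],
  [0,0,0,0,0],
])

```text
clock: 10.2
position: [0.4698, 0.225, 0.047]
tool_rot: [3.141, 0.0, -3.137]
force: [-8.3, -3.1, 28.6]
grip_width: 0.0239
finger_force: 102.8
```

Run:
```python
from h import *
f=grab('wrist'); s=f['s'];print(s['clock'],s['position'],s['tool_rot'],s['force'])
g=grab('scene')
a=g['pixels'][110:240,270:430]; b=f['pixels'][:300,130:390]
im=np.hstack([cv2.resize(a,(460,374),interpolation=cv2.INTER_CUBIC),cv2.resize(b,(324,374),interpolation=cv2.INTER_CUBIC)])
cv2.imwrite('pics/e.png',im[:,:,::-1])
```

```text
10.2 [0.46977518 0.22499256 0.04695137] [ 3.14130046e+00  2.94373662e-04 -3.13741884e+00] [-8.32147895 -3.05228858 28.62699507]
```

View pics/e.png

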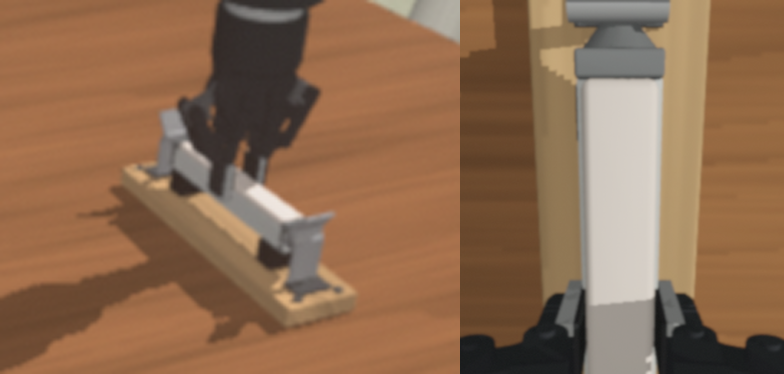

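The bar is on its rests: force rose to 28 N at TCP z 0.047. Both clips stand upright over its ends. I'll release and retreat.

>>> jog_arm([
  [0,0,-0.05,0,0],
  [0,0,0,0,0.4],
  [0,0,0,0,0.7],
  [0,0,0,0,1],
  [0,0,0,0,1],
  [0,0,0,0,1],
  [0,0,0,0,1],
  [0,0,0,0,1],
])

```text
clock: 11.1
position: [0.4697, 0.225, 0.0474]
tool_rot: [-3.142, -0.0, -3.137]
force: [0.3, -0.4, 0.8]
grip_width: 0.0854
finger_force: 0.0
```

>>> jog_arm([
  [0,0,-0.3,0,1],
  [0,0,-0.7,0,1],
  [0,0,-1,0,1],
  [0,0,-1,0,1],
  [0,0,-1,0,1],
  [0,0,-1,0,1],
  [0,0,-0.8,0,1],
  [0,0,-0.4,0,1],
  [0,0,0,0,1],
  [0,0,0,0,1],
])

```text
clock: 12.1
position: [0.4694, 0.2249, 0.2328]
tool_rot: [-3.141, -0.001, -3.137]
force: [-0.1, -0.8, 0.7]
grip_width: 0.0855
finger_force: 0.0
```

Run:
```python
from h import *
f=grab('wrist'); s=f['s'];print(s['clock'],s['position'],s['tool_rot'],s['force'],s['grip_width'])
g=grab('scene')
a=g['pixels'][110:240,270:430]; b=f['pixels'][:300,130:390]
im=np.hstack([cv2.resize(a,(460,374),interpolation=cv2.INTER_CUBIC),cv2.resize(b,(324,374),interpolation=cv2.INTER_CUBIC)])
cv2.imwrite('pics/g.png',im[:,:,::-1])
```

```text
12.1 [0.4693983  0.22488185 0.23281809] [-3.14128685e+00 -5.59618960e-04 -3.13718256e+00] [-0.12182072 -0.8073881   0.67268284] 0.08546863766466382
```

View pics/g.png

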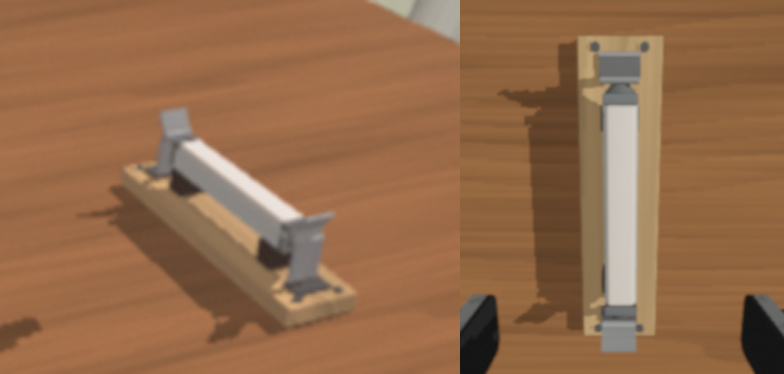

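The bar sits level on both rests with both clips upright over its ends, and the gripper is clear.

```bash
python3 -c "
from workcell import bot
print(bot.job_done())"
```

```text
the job is handed in; nothing more can be done
None
```

The longer lamp bar is pressed home on the rail with both clips shut over its ends and the gripper clear, the shorter bar was not touched, and the job is handed in (about 12 s on the clock; no verdict was returned).

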